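# Take the bayonet dish off the bench feeder with its ball lying in the middle

## Task

Take the dish off the small vibratory feeder on the bench without letting the bearing ball in it roll about: slide the feeder's transport lock away from the dish to its end stop, turn the dish by its bow handle a quarter turn anticlockwise seen from above, while it still sits on the feeder, so that its bayonet comes free, then lift it straight off. Finish while holding the dish up by its handle above the feeder, level, still and at least 8 cm higher than it sat, with the loose ball in the middle of the dish the whole time and the lock left open. Leave the tools and parts lying round the feeder where they are.

Things in the scene. Friction and masses are not known exactly. Their poses are not given: they have to be found in the camera images.
- feeder: Small bench vibratory feeder, fixed: grey housing with an aluminium deck, 212 mm long (x), 144 mm wide (y), deck top 58 mm above the bench. Origin at its underside, on the dish's axis, 138 mm from its front edge (dial, rocker switch) and 74 mm from its back edge; z up. Its -x axis points from the dish along the lock to the front edge. It stands turned up to 0.35 rad either way.
- bayonet (a point): Point on the deck under the middle of the dish, at the mouth of a 24 mm bore, 12 mm deep, for the dish's spigot (2 mm play all round). Round it a steel bayonet ring, 105 mm across, 12 mm high, with two inward lips. Until turned, the dish can rise only 3 mm. It comes out once turned 75 degrees anticlockwise or more; a stop ends the turn at about 94 degrees. It cannot turn clockwise.
- dish: Round shallow steel dish, loose, about 0.36 kg, 111 mm across, rim 31 mm above its origin. Origin on its axis, on the underside of the foot, which sits on the deck; z up. A spigot, 20 mm thick, goes 10 mm down from it into the bore. At the start its axes are parallel to the feeder's (within 0.03 rad). A bow handle stands over it along its y axis, uprights 51 mm either side, top 90 mm above the origin.
- dish_grip (a point): Middle of the black grip sleeve of the bow handle, on the dish's axis, 77 mm above the dish's origin. The sleeve is 60 mm long along the dish's y axis, 14 mm thick along its x axis and 26 mm high (13 mm above and below this point); take it from above with a finger on either side. The top of the ball is 36 mm below this point.
- dish_seat (a point): Middle of the dish's floor, 19 mm above the dish's origin. The floor is flat to 4 mm from the axis, then rises at 5 degrees, from 16 mm out at 10 degrees and from 30 mm out at 15 degrees, to the inner wall 46 mm out.
- ball: Polished steel bearing ball, 22 mm in diameter, 44 g, loose in the middle of the dish. Origin at its centre. It rolls outward when the dish is tilted more than about 5 degrees or moved with a jerk.
- lock (a joint): Transport lock: travel of its bolt in m, 0 = shut, 0.024 = end stop, fully open; grows as the bolt slides away from the dish along the feeder's -x. Starts at 0 to 0.003. About 3 N of friction; stays where it is left. While shut, its nose stands between two ribs on the dish's edge (out to 70 mm from the axis), so that the dish cannot turn.
- lock_grip (a point): Middle of the lock's upright black grip, 100 mm above the bench, 98 mm plus the lock's travel from the dish's axis. The grip is 14 mm thick along the feeder's y, 16 mm long along the slide (x), 30 mm high (15 mm above and below this point). The guide beside it is 30 mm wide and ends 19 mm below this point; a bridge over the bolt, 74 to 85 mm from the dish's axis, ends 14 mm below it.
- nut_3: Loose hexagon nut, 30x34x24 mm, beside the feeder. To be left alone. Origin at its underside.
- bolt_2: Loose hexagon bolt standing on its head, 68 mm high, 34 mm across, near the feeder. To be left alone. Origin at its underside.
- alu_part: Milled aluminium part with two bores, 45x70x22 mm, beside the feeder. To be left alone. Origin at its underside.
- marker: Marker pen, 146 mm long, lying behind the feeder. To be left alone. Origin at the middle of its underside.
- screwdriver_black: Black screwdriver, 169 mm long, lying to the right of the feeder. To be left alone. Origin at the middle of its underside.
- tape_measure: Tape measure, 34x80x64 mm, standing on the bench to the left. To be left alone. Origin at its underside.

How it is judged:
On the way, in this order (a step that is already met when the one before it is completed fails the run):
1. the transport lock is at its end stop, the dish still sitting unturned in its bayonet (value of joint lock above 0.0215 m and angle between the x axis of dish and the x axis of feeder, either way round below 0.2 rad and z of dish in the frame of feeder below 0.064 m), for 0.2 s.
2. the dish is turned a quarter turn (within about 12 degrees) while still sitting on the feeder, the ball in its middle (angle between the x axis of dish and the y axis of feeder, either way round below 0.21 rad and z of dish in the frame of feeder below 0.064 m and horizontal distance between ball and dish_seat below 0.012 m), for 0.2 s.
At the end, for the whole second after the job is handed in: The gripper holds the dish in the air above the feeder (axis within 12 cm of where it sat), at least 78 mm higher than it sat, level within 4 degrees and at rest, touching nothing of the feeder; the ball lies on its floor within 12 mm of the middle; the lock is within 2.5 mm of its end stop (z of dish in the frame of feeder above 0.136 m and horizontal distance between dish and feeder below 0.12 m and angle between dish's own z axis and vertical below 0.07 rad and linear speed of dish below 0.03 m/s and angular speed of dish below 0.2 rad/s and horizontal distance between ball and dish_seat below 0.012 m and z of ball in the frame of dish_seat between 0.008 and 0.014 m and contact force between the fingers and dish above 2 N and contact force between dish and feeder below 0.1 N and value of joint lock above 0.0215 m); the arm keeps its last pose, push and grip.
It fails at once if the ball leaves the middle of the dish (more than 20 mm from the dish's axis) (horizontal distance between ball and dish_seat above 0.02 m).
It fails at once if a tool or part lying round the feeder is moved by more than 30 mm (distance of any of nut_3, bolt_2, alu_part, marker, screwdriver_black, tape_measure from where it was at the start of the episode above 0.03 m).
It also fails if it takes over 56 s, if anything falls off the work surface, if the arm or the gripper's body presses on something with over 40 N, if the wrist force passes 120 N, or if a joint passes its speed limit or range.

## Robot

A 7-joint arm with a two-finger parallel gripper is mounted at the origin on a cart in front of the work surface, level with it; the furniture and walls round the work are solid. World frame = base frame: x ahead of the robot, y to its left, z up, the work surface at z = 0. Lengths are in m, angles in rad, forces in N, time in s.
With the tool pointing down it reaches from about 0.4 to 0.85 m from the base axis. Payload 4.5 kg.
Tool frame: the origin (TCP) lies midway between the tips of the shut fingers; the grasp point (between the pads) lies 19 mm behind it; z points along the fingers, y is the line along which they close (so a half turn about z gives the same grasp; the last joint's range is limited). The gripper opens to 88 mm and grips with 3 to 60 N. Pads are 18 mm wide; open, the fingers measure 123 mm over their backs; the gripper's body (75 mm by 187 mm) begins 45 mm behind the grasp point.
Start: joints at [-1.13, 0.689, -0.195, 1.565, 0.157, 0.902, -0.215], TCP at [0.247, 0.574, 0.239] pointing down, gripper open.
Joint ranges: [-3.01, 3.01], [-0.46, 2.08], [-1.47, 1.51], [0.13, 2.56], [-1, 4.14], [0.04, 2.09], [-2.66, 2.66]. Speed limits (rad/s): [2.57, 2.57, 3.14, 3.14, 3.14, 3.14, 3.14].

## Interface

Orientations are given as a unit quaternion [x, y, z, w].
In Python, from plant import r, eyes, finish_job gives the robot as it stands. The module is installed in compiled form; this text tells all that it offers.
- The arm moves only by the tool move_arm, never from a script. Its argument "motion" is a list of rows, each a list of 7 numbers: the shift along the tool's x, y, z in mm, then the turn, a rotation vector about the tool's x, y, z in degrees, then the closure, from 0 (fully open) to 1 (shut). A call has 1 to 5 rows; each row is the pose to reach, as a shift and turn from the pose commanded when the call began, along the tool's axes at that moment; what a row does not reach only later rows make up. A row lasts 1/8 s, in which the tool goes at most 62.5 mm and 10.7 degrees, less where a joint would pass 70% of its speed; a pose out of reach is approached as far as the arm can. A call with a gripper value outside its range is refused whole. The fingers move at their own pace and stop on an object; "newtons" is the grip in N (left out, the last holds). Time passes only in rows, so rows that repeat a pose let the fingers close. It gives the time, the measured TCP pose, the force, the opening and the grip force at its end, in the units of the state.
- r.get_state(): the state, without advancing time (a new reading comes with each control period).
- eyes.snapshot(name): name is "side" or "top"; returns a dict with "frame" (400x640x3 uint8, red, green, blue), "z_map" (400x640 float32, m along the optical axis (not along the pixel's ray), 0 where there is no reading), "intrinsics" (3x3 intrinsics, pixels), "world_to_cam" (4x4, takes a point from world to camera coordinates). Camera axes: x right, y down, z forward; pixel columns grow to the right and rows downward; lengths in m; the calibration is good to about 2 mm. A picture is of the moment at which its call begins.
- finish_job(): hands the job in; it is judged then, once.
The state is a dict: "clock": time; "q": joint angles; "qd": joint speeds; "joint_torque": joint torques, N m; "tool_pos": TCP position; "eef_rot": TCP orientation; "contact_force": force on the tool from outside, world axes, zero at the start; "moment": the same for the moment, N m; "opening": opening from 0.0 (shut) to 1.0 (fully open); "finger_force": force on a finger pad.
Only numpy, scipy, OpenCV 4.12 (cv2) and the standard library are available. Lean on these libraries where they do the work, as an engineer would, in place of code of your own. Each camera call takes 0.05 s, during which the arm holds its last target. There are 200 camera calls.

## Working session

There is one attempt and no reset: what is moved stays moved. The work goes in short steps, Python scripts to look and compute and a tool call to move; the robot and the scene stay as the last step left them, time stands still between calls to the robot, and variables do not carry over. Pictures are saved under pics/ and viewed, at most 10 in all, crops included, and the job is handed in when it is done.

Besides the shell and the picture viewer there is one more tool, called after "Request:" by a JSON object that holds its "fn" and its "kwargs". move_arm: Moves the arm, as the interface text tells. Its arguments: {"type":"object","properties":{"motion":{"type":"array","items":{"type":"array","items":{"type":"number"}}},"newtons":{"type":"number"}},"required":["motion"]}

```bash
mkdir -p pics
cat > h.py <<'E'
import numpy as np, cv2
from plant import r, eyes, finish_job
from scipy.spatial.transform import Rotation as R
def snap(n):
    s=eyes.snapshot(n); return s
def cloud(s):
    z=s["z_map"];K=s["intrinsics"];v,u=np.mgrid[:z.shape[0],:z.shape[1]]
    c=np.stack([(u-K[0,2])*z/K[0,0],(v-K[1,2])*z/K[1,1],z],-1)
    T=np.linalg.inv(s["world_to_cam"]); return c@T[:3,:3].T+T[:3,3]
def save(s,f): cv2.imwrite("pics/"+f,s["frame"][:,:,::-1])
E
python3 - <<'E'
from h import *
for n in("top","side"):
    s=snap(n);save(s,n+"0.png");np.savez(n+"0.npz",**s)
    T=np.linalg.inv(s["world_to_cam"]);print(n,T.round(3),s["intrinsics"].round(1))
st=r.get_state();print(st["tool_pos"],st["eef_rot"],R.from_quat(st["eef_rot"]).as_matrix().round(3),st["opening"],st["clock"])
E
```

```text
top [[-0.013 -0.993  0.121  0.396]
 [-1.     0.012 -0.011 -0.022]
 [ 0.01  -0.121 -0.993  1.46 ]
 [ 0.     0.     0.     1.   ]] [[485.6   0.  324.6]
 [  0.  485.6 203.2]
 [  0.    0.    1. ]]
side [[ 1.     0.011 -0.029  0.602]
 [ 0.031 -0.401  0.915 -0.853]
 [-0.001 -0.916 -0.402  0.456]
 [ 0.     0.     0.     1.   ]] [[417.    0.  312.2]
 [  0.  417.  202.5]
 [  0.    0.    1. ]]
[0.24709319 0.57348467 0.23801769] [ 2.01945450e-01  9.79396451e-01 -7.85495365e-04 -1.02418437e-04] [[-0.918  0.396 -0.001]
 [ 0.396  0.918 -0.001]
 [-0.    -0.002 -1.   ]] 1.0022059852989298 0.1
```

View pics/top0.png

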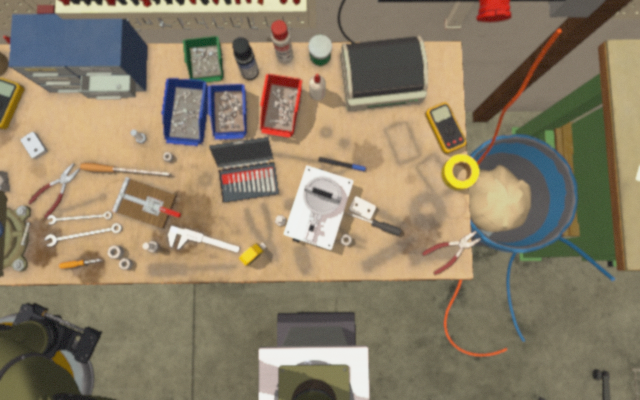

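View pics/side0.png

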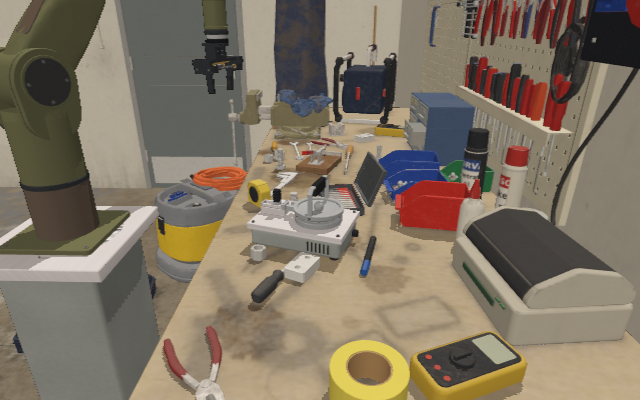

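The top view shows the feeder around (320,208), the dish handle around (322,192) and the lock grip near (308,226). The side view shows the same things around (310,215). Next I'll measure from the depth map.

Run:
```python
from h import *
s=np.load("top0.npz");P=cloud(s);f=s["frame"]
c=cv2.resize(f[155:260,265:415],None,fx=5,fy=5,interpolation=cv2.INTER_CUBIC);cv2.imwrite("pics/c0.png",c[:,:,::-1])
x,y,z=P[...,0],P[...,1],P[...,2]
roi=np.zeros(z.shape,bool);roi[155:260,265:370]=1
dark=f.max(2)<90
def rep(n,m):
    p=P[m];
    if len(p)<3: print(n,len(p));return
    (cx,cy),(w,h),a=cv2.minAreaRect(p[:,:2].astype(np.float32)*1000)
    print(n,len(p),p.mean(0).round(4),"rect",round(cx),round(cy),round(w),round(h),round(a,1))
rep("deck",roi&(abs(z-.058)<.008))
rep("handle",roi&(z>.13)&(z<.17)); rep("handledark",roi&(z>.13)&(z<.17)&dark)
rep("lock",roi&(z>.10)&(z<.13)&(x<.45)); 
rep("lockdark",roi&dark&(z>.09)&(z<.13)&(x<.47)); rep("rim",roi&(abs(z-.089)<.006))
s=np.load("side0.npz");P=cloud(s);f=s["frame"];z=P[...,2];dark=f.max(2)<70
b=(abs(P[...,0]-.45)<.14)&(abs(P[...,1])<.15)
rep("s handle",b&(z>.135)&(z<.17)); rep("s lock",b&dark&(z>.085)&(z<.118)&(P[...,0]<.46))
```

```text
deck 2119 [ 0.5425 -0.0152  0.0593] rect 572 30 250 213 71.7
handle 183 [ 0.5847 -0.0306  0.1467] rect 585 -30 106 14 70.7
handledark 82 [ 0.5838 -0.0299  0.1485] rect 584 -30 51 11 70.0
lock 0
lockdark 0
rim 726 [ 0.5731 -0.0259  0.0877] rect 549 -31 108 180 90.0
s handle 95 [ 0.5799 -0.0594  0.1427] rect 583 -50 67 14 72.0
s lock 0
```

View pics/c0.png

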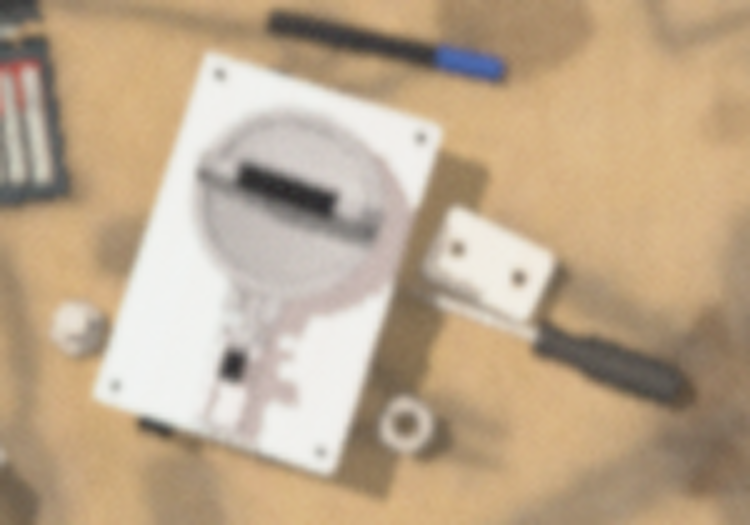

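The crop shows the dish handle at crop (288,190) and the lock grip at crop (233,364), which is full-frame (311.6,227.8). The nut or bolt tops are near the front corners. I'll check the lock by ray and work out the geometry.

```bash
cat >> h.py <<'E'
def ray(s,u,v,h):
    K=s["intrinsics"];T=np.linalg.inv(s["world_to_cam"]);d=T[:3,:3]@np.array([(u-K[0,2])/K[0,0],(v-K[1,2])/K[1,1],1]);o=T[:3,3]
    return o+d*(h-o[2])/d[2]
E
python3 - <<'E'
from h import *
s=np.load("top0.npz");P=cloud(s);f=s["frame"]
m=np.zeros(f.shape[:2],bool);m[215:238,300:322]=1
m&=f.max(2)<110
v,u=np.nonzero(m);print(len(u),u.mean(),v.mean(),P[m].mean(0),np.median(P[m][:,2]))
print("lock top ray",ray(s,u.mean(),v.mean(),.115))
# deck orientation, white mask
w=np.zeros(m.shape,np.uint8);w[155:260,265:355]=1
w&=((f.min(2)>185)|(P[...,2]>.05)).astype(np.uint8)
c=max(cv2.findContours(w,0,1)[0],key=cv2.contourArea)
q=cv2.boxPoints(cv2.minAreaRect(c));Q=np.array([ray(s,*p,.058) for p in q]);print(Q.round(4));
for i in range(4):
  d=Q[(i+1)%4]-Q[i];print(np.linalg.norm(d[:2]).round(4),np.degrees(np.arctan2(d[1],d[0])).round(1))
# handle dark ray
m=np.zeros(f.shape[:2],bool);m[180:205,305:340]=1
m&=(f.max(2)<80);v,u=np.nonzero(m);print("sleeve",len(u),ray(s,u.mean(),v.mean(),.148))
s=np.load("side0.npz");P=cloud(s);f=s["frame"];dark=f.max(2)<70
m=dark&(abs(P[...,0]-.49)<.05)&(abs(P[...,1])<.05)&(P[...,2]>.07)&(P[...,2]<.13)
p=P[m];print("sidelock",len(p),p.min(0) if len(p) else 0,p.max(0) if len(p) else 0, p.mean(0))
E
```

```text
17 311.4117647058824 227.7058823529412 [4.91712663e-01 6.89676136e-05 1.15962000e-01] 0.1155652948078647
lock top ray [4.91780703e-01 8.49817856e-05 1.15000000e-01]
[[ 0.479   0.084   0.058 ]
 [ 0.6825  0.0154  0.058 ]
 [ 0.6336 -0.1238  0.058 ]
 [ 0.4316 -0.053   0.058 ]]
0.2147 -18.6
0.1475 -109.3
0.2141 160.7
0.1449 70.9
sleeve 74 [ 0.58410596 -0.02981864  0.148     ]
sidelock 90 [ 0.48700274 -0.00830731  0.08597092] [0.50316428 0.00305914 0.11385321] [ 0.49535928 -0.003936    0.10086586]
```

Request:
{"fn": "move_arm", "kwargs": {"motion": [[-40,-38,0,0,0,0,0],[-85,-81,0,0,0,0,0],[-130,-124,0,0,0,0,0],[-175,-166,0,0,0,0,0],[-220,-209,0,0,0,0,0]], "newtons": 25}}

```text
clock: 0.72
tool_pos: [0.3672, 0.2931, 0.2386]
eef_rot: [0.202, 0.979, -0.0, 0.0]
contact_force: [0.3, -0.3, 0.8]
opening: 0.999
finger_force: 0.0
```

Request:
{"fn": "move_arm", "kwargs": {"motion": [[-45,-43,0,0,0,0,0],[-90,-85,0,0,0,0,0],[-135,-128,0,0,0,0,0],[-180,-170,0,0,0,-2,0.3],[-225,-215,0,0,0,-4.3,0.4]]}}

```text
clock: 1.35
tool_pos: [0.4884, 0.0078, 0.2386]
eef_rot: [0.164, 0.986, 0.0, 0.0]
contact_force: [1.2, -0.0, 0.4]
opening: 0.797
finger_force: 0.0
```

```bash
cat >> h.py <<'E'
def delta(target,yaw):
    """tool-frame shift (mm) and turn (deg) to a TCP target, tool down, tool y at world yaw (deg)"""
    st=r.get_state();M=R.from_quat(st["eef_rot"]);y=np.radians(yaw)
    Y=np.array([np.cos(y),np.sin(y),0]);Z=np.array([0,0,-1.]);G=R.from_matrix(np.stack([np.cross(Y,Z),Y,Z],1))
    print("t",st["clock"],"p",st["tool_pos"].round(4) if hasattr(st["tool_pos"],"round") else st["tool_pos"],"F",np.round(st["contact_force"],1),"op",round(st["opening"],3),"q7",st["q"][6])
    print("shift",(M.inv().apply(np.array(target)-st["tool_pos"])*1000).round(1),"turn",np.degrees((M.inv()*G).as_rotvec()).round(1))
E
python3 -c "
from h import *
delta([.492,.001,.088],71)"
```

```text
t 1.35 p [0.4884 0.0078 0.2386] F [ 1.2 -0.   0.4] op 0.797 q7 0.8842542508644642
shift [ -5.6  -5.4 150.6] turn [0.  0.  0.1]
```

Request:
{"fn": "move_arm", "kwargs": {"motion": [[-3,-3,30,0,0,0,0.4],[-5,-5,70,0,0,0,0.4],[-5.5,-5.5,110,0,0,0,0.4],[-5.5,-5.5,140,0,0,0,0.4],[-5.5,-5.5,150,0,0,0,0.4]]}}

```text
clock: 1.98
tool_pos: [0.4901, 0.0026, 0.0871]
eef_rot: [0.165, 0.986, -0.0, -0.002]
contact_force: [0.5, 0.4, -0.4]
opening: 0.598
finger_force: 0.0
```

Request:
{"fn": "move_arm", "kwargs": {"motion": [[0,0,0,0,0,0,0.6],[0,0,0,0,0,0,0.75],[0,0,0,0,0,0,0.85],[0,0,0,0,0,0,0.95],[0,0,0,0,0,0,1]]}}

```text
clock: 2.6
tool_pos: [0.4913, 0.0018, 0.0893]
eef_rot: [0.165, 0.986, -0.0, 0.0]
contact_force: [-0.1, -2.1, 6.8]
opening: 0.158
finger_force: 25.0
```

```bash
python3 -c "
from h import *
delta([.492-.022,.001+.0078,.088],71)
s=snap('side');save(s,'s1.png');cv2.imwrite('pics/s1c.png',cv2.resize(s['frame'][130:280,220:400],None,fx=4,fy=4)[:,:,::-1])"
```

```text
t 2.6 p [0.4913 0.0018 0.0893] F [-0.1 -2.1  6.8] op 0.158 q7 0.7747164361759451
shift [22.4 -0.4  1.3] turn [-0.  0. -0.]
```

View pics/s1c.png

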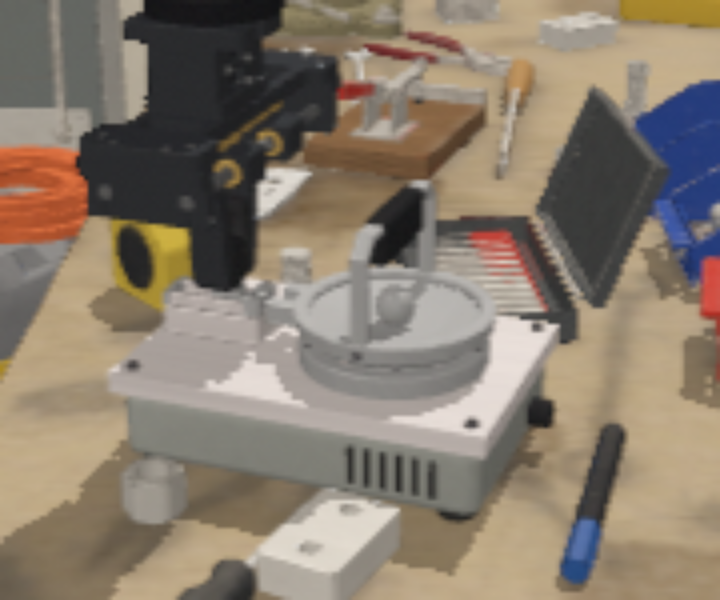

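The gripper (crop (222,240)) holds the lock grip at 14 mm opening, and the ball sits mid-dish at crop (397,302). I'll slide the lock now.

Request:
{"fn": "move_arm", "kwargs": {"motion": [[3,0,-1,0,0,0,1],[8,0,-1,0,0,0,1],[13,0,-1,0,0,0,1],[18,0,-1,0,0,0,1],[22,0,-1,0,0,0,1]]}}

```text
clock: 3.28
tool_pos: [0.4694, 0.0092, 0.0894]
eef_rot: [0.165, 0.986, -0.001, -0.001]
contact_force: [1.8, -5.2, -8.2]
opening: 0.155
finger_force: 25.0
```

Request:
{"fn": "move_arm", "kwargs": {"motion": [[1,0,0,0,0,0,1],[2,0,0,0,0,0,1],[3,0,0,0,0,0,1],[3,0,0,0,0,0,1]]}}

```text
clock: 3.78
tool_pos: [0.4688, 0.0095, 0.0895]
eef_rot: [0.166, 0.986, -0.0, 0.001]
contact_force: [5.2, -8.2, -10.5]
opening: 0.156
finger_force: 25.0
```

Request:
{"fn": "move_arm", "kwargs": {"motion": [[0,0,0,0,0,0,0.7],[0,0,0,0,0,0,0.5],[0,0,-20,0,0,0,0.4],[0,0,-60,0,0,0,0.3],[0,0,-100,0,0,0,0.2]]}}

```text
clock: 4.4
tool_pos: [0.4667, 0.0118, 0.1909]
eef_rot: [0.164, 0.986, 0.0, -0.001]
contact_force: [0.4, -0.5, -0.3]
opening: 0.701
finger_force: 0.0
```

Run:
```python
from h import *
delta([.5845,-.030,.175],-19.2)
s=snap('top');P=cloud(s);f=s["frame"];np.savez("top1.npz",**s)
m=np.zeros(f.shape[:2],bool);m[215:245,295:322]=1
m&=(f.max(2)<90)&(P[...,2]>.1)&(P[...,2]<.122);print(m.sum(),P[m].mean(0))
s=snap('side');P=cloud(s);f=s["frame"];dark=f.max(2)<70
m=dark&(abs(P[...,0]-.48)<.06)&(abs(P[...,1])<.05)&(P[...,2]>.085)&(P[...,2]<.114)
p=P[m];print("sidelock",len(p),p.min(0),p.max(0), p.mean(0))
cv2.imwrite('pics/s2c.png',cv2.resize(s['frame'][130:280,220:400],None,fx=4,fy=4)[:,:,::-1])
```

```text
t 4.4 p [0.4667 0.0118 0.1909] F [ 0.4 -0.5 -0.3] op 0.701 q7 0.8145332879055905
shift [-125.    -1.4   15.7] turn [-0.  -0.1 90.3]
0 [nan nan nan]
sidelock 87 [ 0.46404354 -0.00379701  0.08544925] [0.48071341 0.01305536 0.11384773] [0.47310334 0.0032398  0.10045735]<stdin>:5: RuntimeWarning: Mean of empty slice.
  ret = um.true_divide(
```

View pics/s2c.png

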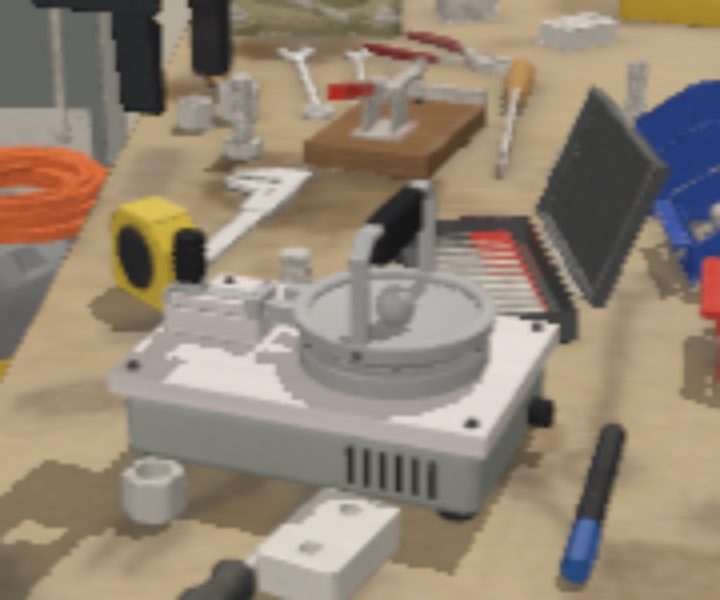

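Side view: the lock grip moved 23.4 mm to crop (188,255), so it is at its stop, and the dish is unturned. Now I'll go over the dish.

Request:
{"fn": "move_arm", "kwargs": {"motion": [[-15,0,0,0,0,9,0.2],[-45,0,0,0,0,19,0.2],[-80,-1,0,0,0,29,0.2],[-110,-1.4,0,0,0,39,0.2],[-125,-1.4,0,0,0,49,0.2]]}}

```text
clock: 5.12
tool_pos: [0.586, -0.0312, 0.1887]
eef_rot: [0.562, 0.827, -0.0, -0.0]
contact_force: [-0.5, 0.2, 0.3]
opening: 0.797
finger_force: 0.0
```

Request:
{"fn": "move_arm", "kwargs": {"motion": [[0,0,0,0,0,10,0.2],[0,0,0,0,0,20,0.2],[0,0,0,0,0,30,0.2],[0,0,0,0,0,38,0.2],[0,0,0,0,0,41.3,0.2]]}}

```text
clock: 5.75
tool_pos: [0.5844, -0.0303, 0.1886]
eef_rot: [0.816, 0.578, -0.001, -0.001]
contact_force: [0.6, 0.2, -0.3]
opening: 0.802
finger_force: 0.0
```

Run:
```python
from h import *
delta([.5845,-.030,.116],-19.2)
s=snap('side');cv2.imwrite('pics/s3c.png',cv2.resize(s['frame'][130:280,220:400],None,fx=4,fy=4)[:,:,::-1])
```

```text
t 5.75 p [ 0.5844 -0.0303  0.1886] F [ 0.6  0.2 -0.3] op 0.802 q7 -0.18851250568249922
shift [ 0.3  0.2 72.6] turn [-0.1  0.  -0.2]
```

View pics/s3c.png

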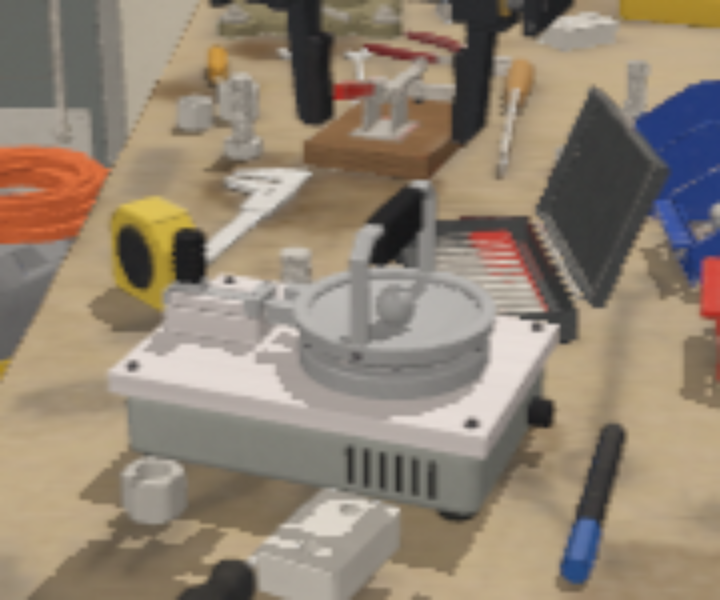

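The fingers straddle the handle (crop x 312 and 475, handle 395). I'll descend and close gently.

Request:
{"fn": "move_arm", "kwargs": {"motion": [[0,0,15,0,0,0,0.25],[0,0,35,0,0,0,0.3],[0,0,55,0,0,0,0.4],[0,0,68,0,0,0,0.5],[0,0,72,0,0,0,0.6]], "newtons": 5}}

```text
clock: 6.42
tool_pos: [0.5845, -0.0311, 0.1163]
eef_rot: [0.816, 0.579, -0.001, -0.001]
contact_force: [0.2, -0.0, -0.1]
opening: 0.413
finger_force: 0.0
```

Request:
{"fn": "move_arm", "kwargs": {"motion": [[0,0,0,0,0,0,0.7],[0,0,0,0,0,0,0.75],[0,0,0,0,0,0,0.77],[0,0,0,0,0,0,0.79],[0,0,0,0,0,0,0.8]]}}

```text
clock: 7.05
tool_pos: [0.5854, -0.0312, 0.1179]
eef_rot: [0.816, 0.579, 0.0, 0.0]
contact_force: [-0.1, -0.7, 0.1]
opening: 0.201
finger_force: 0.0
```

Request:
{"fn": "move_arm", "kwargs": {"motion": [[0,0,0,0,0,0,0.81],[0,0,0,0,0,0,0.82],[0,0,0,0,0,0,0.83],[0,0,0,0,0,0,0.84],[0,0,0,0,0,0,0.85]]}}

```text
clock: 7.68
tool_pos: [0.5859, -0.0314, 0.1179]
eef_rot: [0.816, 0.578, 0.001, 0.0]
contact_force: [2.2, -0.7, 0.7]
opening: 0.16
finger_force: 5.0
```

Request:
{"fn": "move_arm", "kwargs": {"motion": [[0,0,0,0,0,0,0.86],[0,0,0,0,0,0,0.87],[0,0,0,0,0,0,0.88],[0,0,0,0,0,0,0.9]], "newtons": 10}}

```text
clock: 8.18
tool_pos: [0.5857, -0.0313, 0.1179]
eef_rot: [0.816, 0.578, 0.0, 0.0]
contact_force: [2.8, -0.5, 0.9]
opening: 0.158
finger_force: 10.0
```

Request:
{"fn": "move_arm", "kwargs": {"motion": [[0,0,0,0,0,0,0.95],[0,0,0,0,0,0,1],[0,0,0,0,0,0,1],[0,0,0,0,0,-1,1],[0,0,0,0,0,-2.5,1]], "newtons": 30}}

```text
clock: 8.8
tool_pos: [0.5851, -0.0306, 0.1178]
eef_rot: [0.802, 0.597, 0.0, -0.0]
contact_force: [2.7, 1.3, 4.7]
opening: 0.151
finger_force: 30.0
```

Request:
{"fn": "move_arm", "kwargs": {"motion": [[0,0,0,0,0,-2,1],[0,0,0,0,0,-5,1],[0,0,0,0,0,-8,1],[0,0,0,0,0,-11,1],[0,0,0,0,0,-14,1]]}}

```text
clock: 9.43
tool_pos: [0.5851, -0.0301, 0.1178]
eef_rot: [0.723, 0.691, 0.0, -0.001]
contact_force: [2.6, 2.4, 5.2]
opening: 0.152
finger_force: 30.1
```

```bash
cat > chk.py <<'E'
from h import *
import sys
delta([.5845,-.031,.118],71)
st=r.get_state();print("M",np.round(st["moment"],2))
s=snap('side');cv2.imwrite('pics/'+sys.argv[1],cv2.resize(s['frame'][130:280,220:400],None,fx=4,fy=4)[:,:,::-1])
E
python3 chk.py s4c.png
```

```text
t 9.425 p [ 0.5851 -0.0301  0.1178] F [2.6 2.4 5.2] op 0.152 q7 0.023926187131280627
shift [-0.9 -0.6 -0.2] turn [  0.   -0.1 -73.6]
M [ 0.6  -0.39 -0.25]
```

View pics/s4c.png

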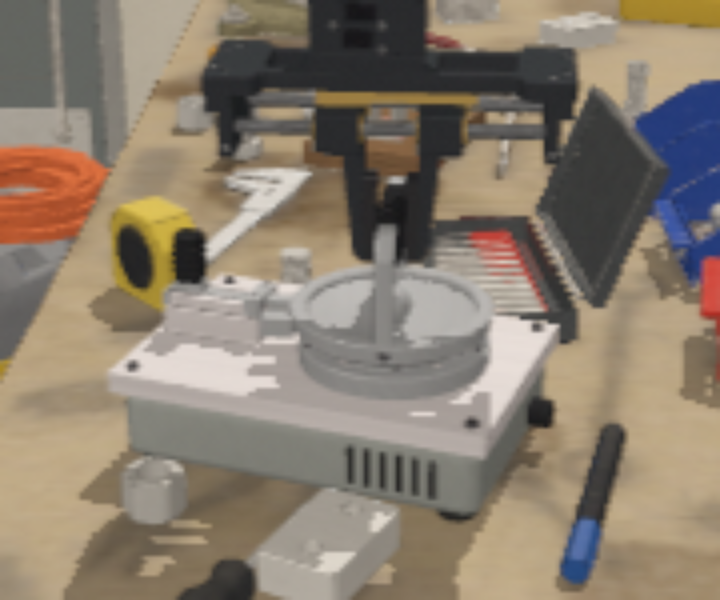

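The handle follows the gripper (upright now at crop (385,290)), the ball is still mid-dish at (400,305) and forces are small. I'll continue the turn for the remaining 73°.

Request:
{"fn": "move_arm", "kwargs": {"motion": [[0,0,0,0,0,-3,1],[0,0,0,0,0,-7,1],[0,0,0,0,0,-11,1],[0,0,0,0,0,-15,1],[0,0,0,0,0,-19,1]]}}

```text
clock: 10.1
tool_pos: [0.5851, -0.0302, 0.1178]
eef_rot: [0.599, 0.801, 0.0, -0.001]
contact_force: [0.8, 2.5, 5.0]
opening: 0.151
finger_force: 30.1
```

Request:
{"fn": "move_arm", "kwargs": {"motion": [[0,0,0,0,0,-4,1],[0,0,0,0,0,-8,1],[0,0,0,0,0,-12,1],[0,0,0,0,0,-16,1],[0,0,0,0,0,-20,1]]}}

```text
clock: 10.72
tool_pos: [0.5852, -0.0302, 0.1178]
eef_rot: [0.45, 0.893, 0.001, -0.0]
contact_force: [2.5, 2.3, 5.0]
opening: 0.154
finger_force: 30.0
```

Request:
{"fn": "move_arm", "kwargs": {"motion": [[0,0,0,0,0,-4,1],[0,0,0,0,0,-8,1],[0,0,0,0,0,-12,1],[0,0,0,0,0,-15.5,1],[0,0,0,0,0,-18.5,1]]}}

```text
clock: 11.35
tool_pos: [0.5854, -0.03, 0.1179]
eef_rot: [0.301, 0.954, 0.001, 0.0]
contact_force: [2.1, 2.1, 4.1]
opening: 0.158
finger_force: 30.1
```

```bash
python3 chk.py s5c.png
```

```text
t 11.35 p [ 0.5854 -0.03    0.1179] F [2.1 2.1 4.1] op 0.158 q7 0.6904218832339516
shift [ 0.2 -1.4 -0.1] turn [  0.1  -0.  -16.1]
M [ 0.65 -0.44 -0.15]
```

View pics/s5c.png

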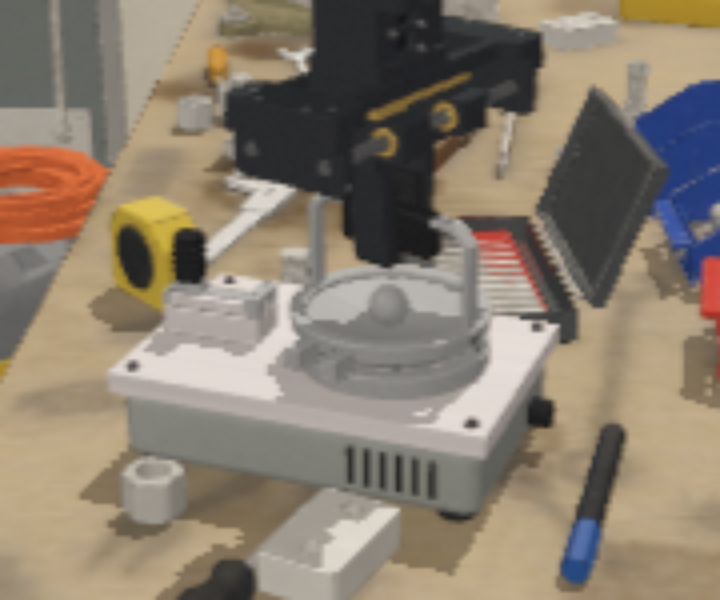

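The dish is turned about 74° and the ball is still in the middle at crop (388,303). I'll finish the turn and dwell.

Request:
{"fn": "move_arm", "kwargs": {"motion": [[0,0,0,0,0,-3.5,1],[0,0,0,0,0,-7,1],[0,0,0,0,0,-10.5,1],[0,0,0,0,0,-13.5,1],[0,0,0,0,0,-15.5,1]]}}

```text
clock: 12.02
tool_pos: [0.5853, -0.0302, 0.1179]
eef_rot: [0.171, 0.985, 0.001, 0.0]
contact_force: [1.7, 3.0, 5.2]
opening: 0.158
finger_force: 30.1
```

Request:
{"fn": "move_arm", "kwargs": {"motion": [[0,0,0,0,0,0,1],[0,0,0,0,0,0,1],[0,0,0,0,0,0,1],[0,0,0,0,0,0,1]]}}

```text
clock: 12.52
tool_pos: [0.5853, -0.0303, 0.1178]
eef_rot: [0.171, 0.985, 0.001, 0.0]
contact_force: [0.8, 3.4, 5.3]
opening: 0.155
finger_force: 30.0
```

```bash
python3 chk.py s6c.png
python3 - <<'E'
from h import *
s=snap('top');P=cloud(s);x,y,z=P[...,0],P[...,1],P[...,2]
m=(abs(x-.585)<.09)&(abs(y+.03)<.09)&(z>.136)&(z<.152)&(s["frame"].max(2)>90)
p=P[m];print(len(p));print(cv2.minAreaRect((p[:,:2]*1000).astype(np.float32)))
E
```

```text
t 12.525 p [ 0.5853 -0.0303  0.1178] F [0.8 3.4 5.3] op 0.155 q7 0.8752937692344166
shift [ 0.5 -1.  -0.2] turn [ 0.1 -0.  -0.7]
M [ 0.73 -0.36 -0.15]
17
((540.8662109375, -11.989232063293457), (8.265689849853516, 15.44424057006836), 89.16321563720703)
```

Request:
{"fn": "move_arm", "kwargs": {"motion": [[0,0,-0.5,0,0,0,1],[0,0,-1,0,0,0,1],[0,0,-2,0,0,0,1],[0,0,-3,0,0,0,1],[0,0,-4.5,0,0,0,1]]}}

```text
clock: 13.25
tool_pos: [0.5848, -0.0317, 0.1217]
eef_rot: [0.172, 0.985, -0.0, -0.001]
contact_force: [2.4, 1.5, -6.5]
opening: 0.154
finger_force: 30.1
```

Request:
{"fn": "move_arm", "kwargs": {"motion": [[0,0,-1.5,0,0,0,1],[0,0,-3,0,0,0,1],[0,0,-5,0,0,0,1],[0,0,-7,0,0,0,1],[0,0,-9,0,0,0,1]]}}

```text
clock: 13.88
tool_pos: [0.5843, -0.0322, 0.1312]
eef_rot: [0.172, 0.985, -0.001, -0.001]
contact_force: [-0.0, -0.6, -3.6]
opening: 0.158
finger_force: 30.0
```

```bash
python3 chk.py s7c.png
```

```text
t 13.875 p [ 0.5843 -0.0322  0.1312] F [-0.  -0.6 -3.6] op 0.158 q7 0.882782449376982
shift [ 0.2  1.2 13.2] turn [-0.1 -0.1 -0.8]
M [-0.01 -0.01 -0.01]
```

View pics/s7c.png

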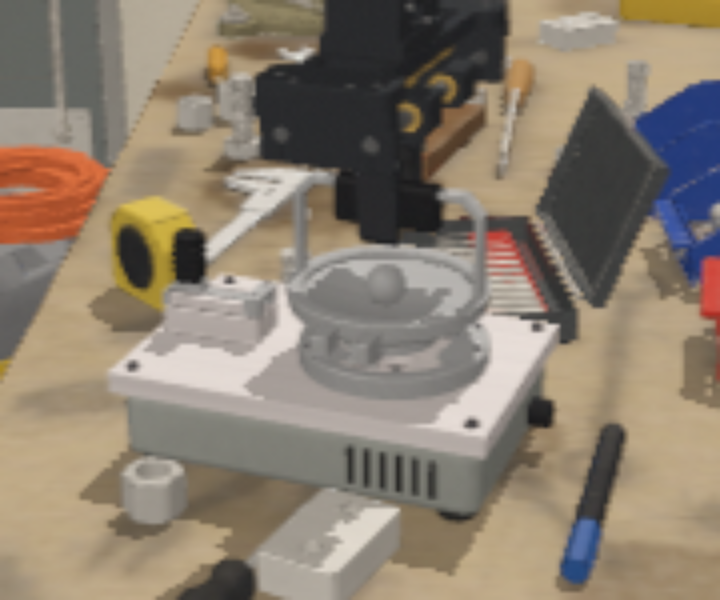

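The dish is clear of the bayonet, carrying its own weight of 3.6 N, with the ball mid-dish at crop (387,284). I'll raise it smoothly.

Request:
{"fn": "move_arm", "kwargs": {"motion": [[0,0,-2.5,0,0,0,1],[0,0,-6,0,0,0,1],[0,0,-10,0,0,0,1],[0,0,-15,0,0,0,1],[0,0,-20,0,0,0,1]]}}

```text
clock: 14.55
tool_pos: [0.5853, -0.0312, 0.1516]
eef_rot: [0.172, 0.985, 0.0, 0.0]
contact_force: [-0.0, 0.5, -3.9]
opening: 0.156
finger_force: 30.0
```

Request:
{"fn": "move_arm", "kwargs": {"motion": [[0,0,-5,0,0,0,1],[0,0,-10,0,0,0,1],[0,0,-15,0,0,0,1],[0,0,-20,0,0,0,1],[0,0,-25,0,0,0,1]]}}

```text
clock: 15.18
tool_pos: [0.5852, -0.0313, 0.1765]
eef_rot: [0.172, 0.985, 0.0, -0.0]
contact_force: [0.3, -0.2, -3.8]
opening: 0.156
finger_force: 30.0
```

Request:
{"fn": "move_arm", "kwargs": {"motion": [[0,0,-5,0,0,0,1],[0,0,-10,0,0,0,1],[0,0,-15,0,0,0,1],[0,0,-20,0,0,0,1],[0,0,-25,0,0,0,1]]}}

```text
clock: 15.8
tool_pos: [0.5852, -0.0313, 0.2015]
eef_rot: [0.172, 0.985, 0.0, -0.0]
contact_force: [0.2, 0.5, -4.4]
opening: 0.159
finger_force: 30.0
```

Request:
{"fn": "move_arm", "kwargs": {"motion": [[0,0,-4.5,0,0,0,1],[0,0,-8.5,0,0,0,1],[0,0,-12,0,0,0,1],[0,0,-14,0,0,0,1],[0,0,-15,0,0,0,1]]}}

```text
clock: 16.42
tool_pos: [0.5853, -0.0313, 0.2163]
eef_rot: [0.172, 0.985, 0.0, 0.0]
contact_force: [-0.1, -0.9, -4.5]
opening: 0.157
finger_force: 30.0
```

Request:
{"fn": "move_arm", "kwargs": {"motion": [[0,0,0,0,0,0,1],[0,0,0,0,0,0,1],[0,0,0,0,0,0,1],[0,0,0,0,0,0,1]]}}

```text
clock: 16.92
tool_pos: [0.5853, -0.0313, 0.2161]
eef_rot: [0.172, 0.985, 0.0, -0.0]
contact_force: [1.2, 0.4, -4.7]
opening: 0.154
finger_force: 30.0
```

Run:
```python
from h import *
delta([.5845,-.031,.205],71)
s=snap('side');P=cloud(s);f=s["frame"]
cv2.imwrite('pics/s8c.png',cv2.resize(f[110:260,220:400],None,fx=4,fy=4)[:,:,::-1])
x,y,z=P[...,0],P[...,1],P[...,2];t=r.get_state()["tool_pos"]
c=P[(np.hypot(x-t[0],y-t[1])<.062)&(np.hypot(x-t[0],y-t[1])>.035)&(abs(z-(t[2]-.027))<.012)]
# rim: top points, plane fit
rim=t[2]-.118+.089
q=c[abs(c[:,2]-rim)<.006];A=np.c_[q[:,:2]-q[:,:2].mean(0),np.ones(len(q))]
w=np.ones(len(q),bool)
for _ in range(5):
    k=np.linalg.lstsq(A[w],q[w,2],rcond=None)[0];e=q[:,2]-A@k;w=(e>-.001)&(e<.003)
print("rim",len(q),w.sum(),"tilt deg",np.degrees(k[:2]).round(1),"rim z",k[2].round(4),"expected",rim)
```

```text
t 16.925 p [ 0.5853 -0.0313  0.2161] F [ 1.2  0.4 -4.7] op 0.154 q7 0.933893200687506
shift [ 0.8 -0.  11.1] turn [ 0.  -0.  -0.8]
rim 422 229 tilt deg [-0.   0.1] rim z 0.1857 expected 0.1871646527996495
```

View pics/s8c.png

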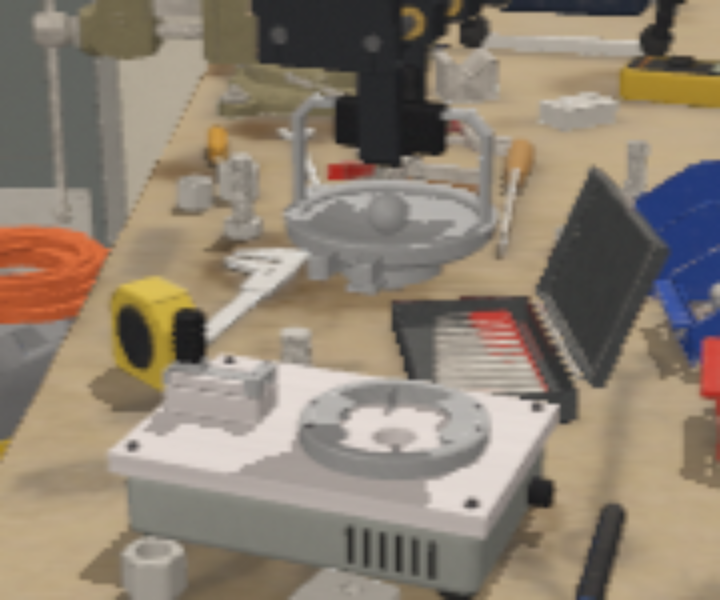

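The dish is lifted 98 mm and is level within 0.1°. The ball is mid-dish at crop (387,213) and the lock is still open. Handing in.

```bash
python3 -c "
from h import *
print(finish_job())"
```

```text
the job is handed in; nothing more can be done
None
```

I opened the lock to its end stop, turned the dish a quarter turn and lifted it about 98 mm. It is held level above the feeder with the ball in the middle, and the job is handed in (no verdict was returned).

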